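# Push the stopper bin home down its guide lane without touching the rails

## Task

Push the blue bin of stoppers that stands near the front of the table (not the one at the back) into the lane between the two low guide rails until it sits square against the stop bar at the far end, with neither the bin nor the robot touching either rail on the way. Square and centre the bin in front of the lane first if it stands askew, by nudging its outside; do not reach into it, pinch it or lift it, and leave the small parts lying around alone.

Things in the scene. Friction and masses are not known exactly. Their poses are not given: they have to be found in the camera images.
- stopper_bin: Loose open blue plastic bin of grey rubber stoppers, about 0.3 kg, slides on the table (1 to 2 N). 90 mm along its x, 120 mm along its y, 50 mm high, thin upright walls. Origin: centre of its underside, z up. Starts with its centre 95 to 108 mm before the lane's mouth, its y axis along the lane but up to 0.25 rad askew and off the centre line by up to 28 mm left or 8 mm right; goes in 90 mm end first.
- lane: Lane fixture fixed to the table. Origin on the table in the middle of the lane's mouth; x points down the lane to the stop, y to the left rail, z up. 110 mm wide between the rails (10 mm of air each side of a centred bin), 150 mm long; the floor is the table itself, no sill. A bin seated against the stop has its centre at x = 0.090 and its near end face at x = 0.030.
- rail_left: Left guide rail (seen from the mouth): fixed aluminium bar with a green inner strip, 150 mm long, 12 mm thick, 22 mm high, from x = 0 to 0.150 of the lane, inner face at y = +0.055 of the lane. Origin: under its near end, axes as the lane's. The bin stands 28 mm higher than the rails, so fingers can push it from above rail height.
- rail_right: Right guide rail, the same, its inner face at y = -0.055 of the lane.
- lane_end (a point): Point on the table at the middle of the stop bar's face, at x = 0.150 of the lane. The fixed grey stop bar crosses the end of the lane: 134 mm wide, 16 mm thick, 32 mm high.
- vial_13: Open clear-white vial, 30 mm across, 67 mm high, standing loose to the right of the lane, about 40 mm from the rail; origin at the centre of its underside. Leave alone.
- vial_15: A second such vial, standing loose near the front edge of the table, to the right of the lane. Leave alone.
- flip_cap: Loose blue vial cap, 32 mm across, 12 mm high, lying near the front edge of the table to the right; origin at the centre of its underside. Leave alone.
- guide_bush: Loose brass guide bush, 30 mm across, 27 mm high, standing near the front edge of the table to the right; origin at the centre of its underside. Leave alone.
- bearing: Loose ball bearing, 40 mm across, 12 mm high, lying near the front edge of the table to the right; origin at the centre of its underside. Leave alone.

How it is judged:
By the outcome, as a careful person would: the job done as asked, in the order asked, and still so for the second after the job is handed in, with the robot touching nothing.
It also fails if it takes over 64 s, if anything falls off the work surface, if the arm or the gripper's body presses on something with over 40 N, if the wrist force passes 120 N, or if a joint passes its speed limit or range.

## Robot

A 7-joint arm with a two-finger parallel gripper is mounted at the origin on a cart in front of the work surface, level with it; the furniture and walls round the work are solid. World frame = base frame: x ahead of the robot, y to its left, z up, the work surface at z = 0. Lengths are in m, angles in rad, forces in N, time in s.
With the tool pointing down it reaches from about 0.4 to 0.9 m from the base axis. Payload 5.5 kg.
Tool frame: the origin (TCP) lies midway between the tips of the shut fingers; the grasp point (between the pads) lies 19 mm behind it; z points along the fingers, y is the direction in which the jaws open and shut (so a half turn about z gives the same grasp; the last joint's range is limited). The gripper opens to 85 mm and grips with 20 to 120 N. Pads are 22 mm wide; open, the fingers measure 114 mm over their backs; the gripper's body (76 mm by 85 mm) begins 54 mm behind the grasp point. The pads swing forward as they close: fully open they stand 13 mm farther back than shut.
Start: joints at [-0.867, 0.501, -0.427, 1.55, 0.221, 1.138, -0.21], TCP at [0.277, 0.588, 0.231] pointing down, gripper open.
Joint ranges: [-2.88, 2.88], [-0.31, 2.03], [-1.54, 1.56], [0.2, 2.42], [-1.41, 4.55], [0.19, 2.02], [-2.57, 2.57]. Speed limits (rad/s): [2.57, 2.57, 3.14, 3.14, 3.14, 3.14, 3.14].

## Interface

Orientations are given as a unit quaternion [w, x, y, z].
In Python, from cell import manip, cams, workorder gives the robot as it stands.
- The arm moves only by the tool apply_moves, never from a script. Its argument "motion" is a list of rows, each an object of numbers: "x", "y", "z": the shift along the tool's x, y, z in mm; "yaw": the turn about the tool's z in rad. In form: [{"x": .., "y": .., "z": .., "yaw": ..}, ...]. A call has 1 to 12 rows; each row shifts and turns the pose as measured when the row begins, along the tool's axes as they then stand; what a row does not reach is not made up. A row lasts 1/10 s, in which the tool goes at most 50 mm and 8.59 degrees, less where a joint would pass 70% of its speed; a pose out of reach is approached as far as the arm can. A call with a gripper value outside its range is refused whole. "hand" is the finger opening in mm, from 0 to 85.4, set as the call begins (left out, the last holds). The fingers move at their own pace and stop on an object; the grip force is fixed at half the most. Time passes only in rows, so rows that do not move let the fingers close. It gives the time, the measured TCP pose, the force and the opening at its end, in the units of the state.
- manip.state(): the state, without advancing time (a new reading comes with each control period).
- cams.get_image(name): name is "scene" or "top" or "wrist"; returns a dict with "img" (480x640x3 uint8, blue, green, red), "fovy" (degrees; the focal length in pixels is half the picture's height over the tangent of half this angle, whatever the lens; pixels are square), "cx", "cy" (the principal point, pixels), "world_from_camera" (4x4, takes a point from camera to world coordinates); the wrist camera has in their place "T_tool_cam" (4x4, takes a point from camera to tool coordinates, whose origin is the TCP and whose axes are the flange's). Camera axes: x right, y up, looking along -z (the intrinsics and any distortion apply to the point x, -y, -z); pixel columns grow to the right and rows downward; lengths in m; the calibration is good to about 2 mm. A picture is of the moment at which its call begins: read the wrist's pose just before it. There is no depth.
- workorder.hand_in(): hands the job in, once; it reports no verdict.
The state is a dict: "clock": time; "joint_positions": joint angles; "qd": joint speeds; "joint_torque": joint torques, N m; "tcp_pos": TCP position; "eef_rot": TCP orientation; "force": force on the tool from outside, world axes, zero at the start; "moment": the same for the moment, N m; "opening": finger opening in m.
Only numpy, scipy, OpenCV 4.12 (cv2) and the standard library are available. Lean on these libraries where they do the work, as an engineer would, in place of code of your own. Each camera call takes 0.05 s, during which the arm holds its last target. There are 200 camera calls.

## Working session

There is one attempt and no reset: what is moved stays moved. The work goes in short steps, Python scripts to look and compute and a tool call to move; the robot and the scene stay as the last step left them, time stands still between calls to the robot, and variables do not carry over. Pictures are saved under pics/ and viewed, about 8 in all and at most 12, crops included, and the job is handed in when it is done.

Besides the shell and the picture viewer there is one more tool, called after "Emit:" in YAML: its name, and indented under it one key for each argument. apply_moves: Moves the arm, as the interface text tells. Its arguments: {"type":"object","properties":{"motion":{"type":"array","items":{"type":"object","properties":{"x":{"type":"number"},"y":{"type":"number"},"z":{"type":"number"},"yaw":{"type":"number"}}}},"hand":{"type":"number"}},"required":["motion"]}

```bash
mkdir -p pics; cat > h.py <<'E'
import numpy as np, cv2
from cell import manip, cams, workorder
def snap(name,fn):
    d=cams.get_image(name); cv2.imwrite('pics/'+fn,d['img']); return d
def ray(d,uv,z,T=None):
    T=d['world_from_camera'] if T is None else T
    T=np.array(T); f=d['img'].shape[0]/2/np.tan(np.radians(d['fovy'])/2)
    uv=np.atleast_2d(uv).astype(float)
    c=np.c_[(uv[:,0]-d['cx'])/f,-(uv[:,1]-d['cy'])/f,-np.ones(len(uv))]@T[:3,:3].T
    o=T[:3,3]; return o+c*((z-o[2])/c[:,2])[:,None]
def proj(d,P):
    T=np.array(d['world_from_camera']); f=d['img'].shape[0]/2/np.tan(np.radians(d['fovy'])/2)
    c=(np.atleast_2d(P)-T[:3,3])@T[:3,:3]
    return np.c_[d['cx']-f*c[:,0]/c[:,2],d['cy']+f*c[:,1]/c[:,2]]
E
python3 - <<'E'
from h import *
for n in('top','scene'):
    d=snap(n,n+'0.png'); print(n,{k:v for k,v in d.items() if k!='img'})
s=manip.state(); print(s)
E
```

```text
top {'fovy': 45.073284955985955, 'cx': 314.2970489316513, 'cy': 233.7075896295701, 'world_from_camera': array([[-0.18061572,  0.94544259, -0.27113883,  0.24015967],
       [-0.98354838, -0.17270577,  0.05296512,  0.10386303],
       [ 0.00324824,  0.27624449,  0.96108191,  1.19576923],
       [ 0.        ,  0.        ,  0.        ,  1.        ]])}
scene {'fovy': 48.080298119412426, 'cx': 325.8135303085292, 'cy': 233.21535946134455, 'world_from_camera': array([[ 0.46716668,  0.38927659, -0.79386336, -0.5239013 ],
       [-0.8840453 ,  0.190618  , -0.42676537, -0.56071645],
       [-0.01480512,  0.90118173,  0.43318852,  0.61993317],
       [ 0.        ,  0.        ,  0.        ,  1.        ]])}
{'clock': 0.1, 'joint_positions': array([-0.86680574,  0.50172546, -0.42679975,  1.55132451,  0.22077412,
        1.13827098, -0.21030542]), 'qd': array([-0.0009896 ,  0.00123689, -0.00126384, -0.00254765,  0.000292  ,
       -0.00171479,  0.00197109]), 'joint_torque': array([-1.17396098e-02, -5.70808554e+01, -5.83899066e+00, -2.81746548e+01,
        1.04788886e-02,  5.35562751e-03, -2.20871163e-05]), 'tcp_pos': array([0.2771002 , 0.58731059, 0.23038902]), 'eef_rot': array([-2.23645413e-04,  2.18605016e-01,  9.75813065e-01, -8.11893040e-04]), 'force': array([ 0.44310154,  0.21167926, -0.22596052]), 'moment': array([-0.05290156, -0.01218354,  0.01527019]), 'opening': 0.08560103190635204}
```

View pics/top0.png

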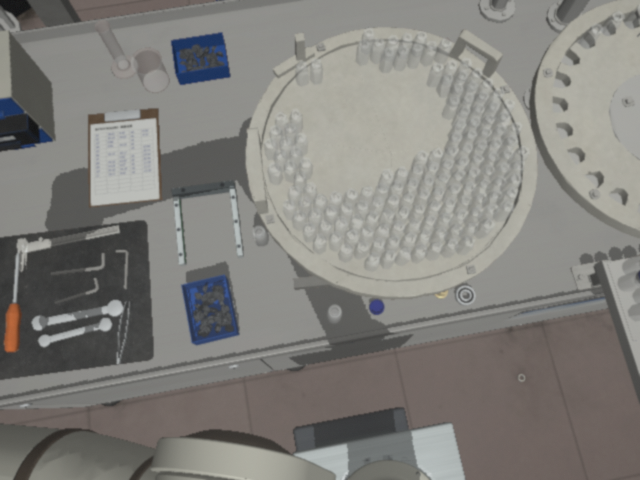

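View pics/scene0.png

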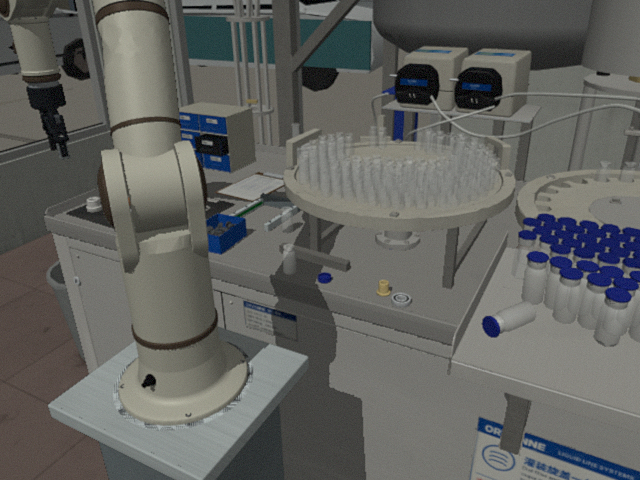

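The top view shows the near bin at about (210,308), slightly askew. The rails are at columns 180 and 237, with the stop at row 188. The raised turntable disc is close to the right of the lane.

```bash
cat >> h.py <<'E'
def binquad(d,roi=(150,150,270,370)):
    u0,v0,u1,v1=roi; im=d['img'].astype(int); b,g,r=im[...,0],im[...,1],im[...,2]
    m=((b-r>45)&(b>70)).astype(np.uint8); mm=np.zeros_like(m); mm[v0:v1,u0:u1]=m[v0:v1,u0:u1]
    mm=cv2.morphologyEx(mm,cv2.MORPH_CLOSE,np.ones((3,3)))
    c=max(cv2.findContours(mm,cv2.RETR_EXTERNAL,cv2.CHAIN_APPROX_NONE)[0],key=cv2.contourArea)
    return c[:,0,:].astype(float)
E
python3 - <<'E'
from h import *
d=snap('top','top1.png')
c=binquad(d)
cv2.imwrite('pics/crop1.png',cv2.resize(d['img'][165:355,150:280],None,fx=4,fy=4,interpolation=cv2.INTER_CUBIC)[:,:][:760])
im=cv2.resize(d['img'][170:350,150:310],None,fx=3.3,fy=3.3,interpolation=cv2.INTER_CUBIC); cv2.imwrite('pics/crop1.png',im); print(im.shape)
P=ray(d,c,0.05)[:,:2].astype(np.float32); print(cv2.minAreaRect(P))
print(ray(d,[[210,308],[205,188],[180,230],[237,220],[260,235],[335,313]],0.02).round(3))
E
```

```text
(594, 528, 3)
((0.44799309968948364, 0.2736206352710724), (0.12280356138944626, 0.08628527075052261), 3.0111539363861084)
[[0.455 0.277 0.02 ]
 [0.716 0.253 0.02 ]
 [0.631 0.317 0.02 ]
 [0.631 0.195 0.02 ]
 [0.59  0.152 0.02 ]
 [0.399 0.028 0.02 ]]
```

View pics/crop1.png

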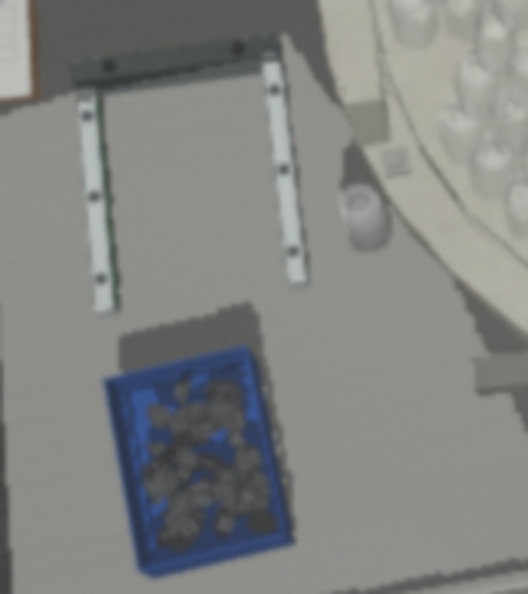

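```bash
cat >> h.py <<'E'
def rails(d,T=None):
    im=cv2.cvtColor(d['img'],cv2.COLOR_BGR2GRAY); out=[]
    for u0,u1,v0,v1 in((172,190,196,268),(228,248,186,260)):
        m=np.zeros_like(im); m[v0:v1,u0:u1]=(im[v0:v1,u0:u1]>165)
        m=cv2.morphologyEx(m,cv2.MORPH_CLOSE,np.ones((5,5)))
        c=max(cv2.findContours(m,cv2.RETR_EXTERNAL,cv2.CHAIN_APPROX_NONE)[0],key=cv2.contourArea)[:,0]
        P=ray(d,c,0.022)[:,:2].astype(np.float32); r=cv2.minAreaRect(P); out.append(r)
    return out
def edge(P,n,k=0.3):  # fit
    pass
E
python3 - <<'E'
from h import *
d={'img':None}
d=cams.get_image('top'); g=cv2.cvtColor(d['img'],cv2.COLOR_BGR2GRAY)
print(g[230,170:250]); print(g[250,170:250])
for r in rails(d): print(r, cv2.boxPoints(r).round(4).tolist())
P=ray(d,binquad(d),0.05)[:,:2].astype(np.float32); print(cv2.boxPoints(cv2.minAreaRect(P)).round(4).tolist())
q=np.array([[105,378],[248,347],[294,543],[150,575]])/3.3+[150,170]
print(ray(d,q,0.05).round(4))
q=np.array([[78,95],[97,92],[117,310],[96,312],[262,62],[283,60],[307,281],[288,284]])/3.3+[150,170]
print(ray(d,q,0.022).round(4))
E
```

```text
[142 142 142 142 144 145 143 123 112 127 143 133  97  89 112 136 142 143
 143 143 142 143 142 143 143 143 143 143 142 144 143 143 143 143 143 143
 143 144 143 143 143 143 144 143 144 143 143 144 144 143 143 142 144 143
 143 143 142 142 142 144 143 143 143 142 154 181 187 187 181 161 130 137
 143 144 143 144 143 143 143 144]
[142 142 142 142 142 142 141 151 171 181 183 181 165 124  90 110 135 142
 143 142 143 143 143 144 143 143 143 142 143 143 143 143 142 142 142 143
 143 143 143 143 143 142 143 143 143 143 142 142 142 144 143 143 143 142
 143 143 143 143 143 144 144 143 143 142 142 141 148 171 181 184 181 165
 127 119 137 144 143 144 143 143]
((0.6276007294654846, 0.32108208537101746), (0.00886255782097578, 0.13772843778133392), 88.09124755859375) [[0.5586000084877014, 0.3188999891281128], [0.6963000297546387, 0.31439998745918274], [0.6966000199317932, 0.323199987411499], [0.558899998664856, 0.3278000056743622]]
((0.6287750005722046, 0.1989530771970749), (0.008874811232089996, 0.14654484391212463), 88.18092346191406) [[0.555400013923645, 0.19679999351501465], [0.7019000053405762, 0.19220000505447388], [0.7021999955177307, 0.20110000669956207], [0.5557000041007996, 0.20569999516010284]]
[[0.38429999351501465, 0.31349998712539673], [0.3889000117778778, 0.2273000031709671], [0.5116999745368958, 0.2337999939918518], [0.5072000026702881, 0.3199999928474426]]
[[0.5067 0.3217 0.05  ]
 [0.5101 0.2335 0.05  ]
 [0.3874 0.2231 0.05  ]
 [0.3842 0.3096 0.05  ]]
[[0.7023 0.3222 0.022 ]
 [0.7021 0.3098 0.022 ]
 [0.5551 0.3145 0.022 ]
 [0.5562 0.3276 0.022 ]
 [0.7035 0.2013 0.022 ]
 [0.7024 0.1875 0.022 ]
 [0.5522 0.194  0.022 ]
 [0.5524 0.2061 0.022 ]]
```

```bash
cat >> h.py <<'E'
O=np.array([0.554,0.2624]); A=-0.032
U=np.array([np.cos(A),np.sin(A)]); N=np.array([-U[1],U[0]])
def lane(p): 
    p=np.atleast_2d(p)[:,:2]-O; return np.c_[p@U,p@N]
def go(lx,ly,z,yang):  # yang: wanted world angle of tool y relative to lane x
    from scipy.spatial.transform import Rotation as R
    s=manip.state(); w,x,y,zz=s['eef_rot']; M=R.from_quat([x,y,zz,w]).as_matrix()
    p=O+lx*U+ly*N; dl=np.r_[p,z]-s['tcp_pos']
    a=np.arctan2(M[1,1],M[0,1]); dy=-(A+yang-a); dy=(dy+np.pi/2)%np.pi-np.pi/2
    print('t',s['clock'],'tcp lane',lane(s['tcp_pos']).round(4),s['tcp_pos'][2].round(4),'zax',M[:,2].round(3),'F',s['force'].round(1))
    print('tool delta mm',(M.T@dl*1000).round(1),'yaw',dy.round(3))
E
python3 -c "
from h import *
print(lane(ray(cams.get_image('top'),[[260,235],[335,313]],0.0)))
go(-.107,.105,.1,0)"
```

```text
[[ 0.04510515 -0.10773163]
 [-0.14453651 -0.24049454]]
t 0.25 tcp lane [[-0.2871  0.3161]] 0.2308 zax [-0.    -0.001 -1.   ] F [-0.  -0.3  0.1]
tool delta mm [-249.2 -122.1  130.9] yaw 1.162
```

Emit:
apply_moves:
  motion:
    - {"yaw": 0.145}
    - {"yaw": 0.145}
    - {"yaw": 0.145}
    - {"yaw": 0.145}
    - {"yaw": 0.145}
    - {"yaw": 0.145}
    - {"yaw": 0.145}
    - {"yaw": 0.145}

```text
validation failed for argument at $.mo...
```

```bash
python3 -c "
from h import *
go(-.107,.105,.12,0)"
```

```text
t 0.25 tcp lane [[-0.2871  0.3161]] 0.2308 zax [-0.    -0.001 -1.   ] F [-0.  -0.3  0.1]
tool delta mm [-249.2 -122.1  110.9] yaw 1.162
```

Emit:
apply_moves:
  motion:
    - {"x": 0,"y": 0,"z": 0,"yaw": 0.145}
    - {"x": 0,"y": 0,"z": 0,"yaw": 0.145}
    - {"x": 0,"y": 0,"z": 0,"yaw": 0.145}
    - {"x": 0,"y": 0,"z": 0,"yaw": 0.145}
    - {"x": 0,"y": 0,"z": 0,"yaw": 0.145}
    - {"x": 0,"y": 0,"z": 0,"yaw": 0.145}
    - {"x": 0,"y": 0,"z": 0,"yaw": 0.145}
    - {"x": 0,"y": 0,"z": 0,"yaw": 0.145}

```text
clock: 1.05
tcp_pos: [0.2768, 0.5864, 0.2289]
eef_rot: [0.0, 0.731, 0.683, -0.002]
force: [0.8, -0.5, 0.4]
opening: 0.0855
```

```bash
python3 -c "
from h import *
go(-.107,.105,.12,0)"
```

```text
t 1.05 tcp lane [[-0.2875  0.315 ]] 0.2289 zax [-0.003 -0.003 -1.   ] F [ 0.8 -0.5  0.4]
tool delta mm [-202.9  188.2  109.2] yaw -0.036
```

Emit:
apply_moves:
  motion:
    - {"x": -34,"y": 31,"z": 14,"yaw": -0.036}
    - {"x": -34,"y": 31,"z": 14,"yaw": 0}
    - {"x": -34,"y": 31,"z": 14,"yaw": 0}
    - {"x": -34,"y": 31,"z": 14,"yaw": 0}
    - {"x": -34,"y": 31,"z": 14,"yaw": 0}
    - {"x": -34,"y": 31,"z": 14,"yaw": 0}

```text
clock: 1.65
tcp_pos: [0.4512, 0.381, 0.1436]
eef_rot: [-0.004, 0.713, 0.701, 0.001]
force: [0.4, 0.7, -0.0]
opening: 0.0851
```

```bash
python3 -c "
from h import *
go(-.107,.105,.015,0)
snap('wrist','w1.png')"
```

```text
t 1.65 tcp lane [[-0.1065  0.1152]] 0.1436 zax [-0.003  0.007 -1.   ] F [ 0.4  0.7 -0. ]
tool delta mm [-11.2  -0.2 128.5] yaw 0.015
```

View pics/w1.png

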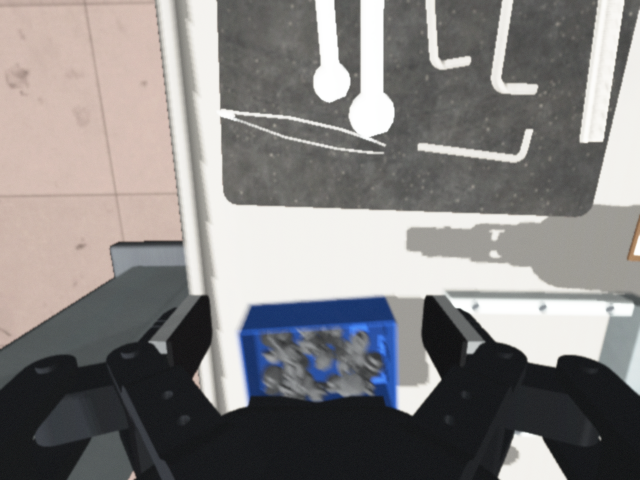

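The wrist view shows the bin's left wall, with its foot edge running from about (248,303) to (390,298), along with the left rail at (447–632, 295). I'll measure both in this frame.

```bash
cat >> h.py <<'E'
def wristT(d):
    from scipy.spatial.transform import Rotation as R
    s=manip.state(); w,x,y,z=s['eef_rot']; M=np.eye(4); M[:3,:3]=R.from_quat([x,y,z,w]).as_matrix(); M[:3,3]=s['tcp_pos']
    return M@np.array(d['T_tool_cam'])
E
python3 - <<'E'
from h import *
d=cams.get_image('wrist'); T=wristT(d); im=d['img'].astype(int)
b,r=im[...,0],im[...,2]; m=(b-r>60)
us=np.arange(262,386,2); vs=np.array([np.argmax(m[270:340,u])+270 for u in us])
P=ray(d,np.c_[us,vs],0,T)[:,:2]; L=lane(P); k=np.polyfit(L[:,0],L[:,1],1); print('bin left foot lane: slope',k[0],'y at -0.107',np.polyval(k,-.107),'x ext',L[[0,-1],0], np.abs(L[:,1]-np.polyval(k,L[:,0])).max())
print('left rail far top edge ', lane(ray(d,[[447,292],[632,297]],.022,T)).round(4))
v=[ (u,np.where(m[310,:])[0][[0,-1]]) for u in (0,)]; print(v)
print('fov/blues rows', lane(ray(d,[[248,303],[390,298]],0,T)).round(4))
E
```

```text
bin left foot lane: slope 0.04220702069428734 y at -0.107 0.05446411217331923 x ext [-0.14951862 -0.04287092] 0.016510239541574545
left rail far top edge  [[0.0025 0.0608]
 [0.1512 0.0571]]
[(0, array([230, 387]))]
fov/blues rows [[-0.1622  0.0402]
 [-0.0379  0.0454]]
```

Emit:
apply_moves:
  motion:
    - {"x": 2,"y": 0,"z": 30,"yaw": 0.015}
    - {"x": 0,"y": 0,"z": 30,"yaw": 0}
    - {"x": 0,"y": 0,"z": 30,"yaw": 0}
    - {"x": 0,"y": 0,"z": 24,"yaw": 0}
    - {"x": 0,"y": 0,"z": 0,"yaw": 0}
  hand: 60

```text
clock: 2.25
tcp_pos: [0.4589, 0.3736, 0.0252]
eef_rot: [-0.001, 0.725, 0.688, 0.0]
force: [-0.7, -0.6, 0.5]
opening: 0.0598
```

```bash
python3 -c "
from h import *
go(-.107,.085,.02,0)"
```

```text
t 2.25 tcp lane [[-0.0986  0.1081]] 0.0252 zax [-0.001  0.002 -1.   ] F [-0.7 -0.6  0.5]
tool delta mm [-23.3  -7.9   5.1] yaw -0.02
```

Emit:
apply_moves:
  motion:
    - {"x": -10,"y": -4,"z": 3,"yaw": -0.02}
    - {"x": -10,"y": -4,"z": 2,"yaw": 0}
    - {"x": -4,"y": 0,"z": 0,"yaw": 0}
    - {"x": -3,"y": 0,"z": 0,"yaw": 0}
    - {"x": -3,"y": 0,"z": 0,"yaw": 0}

```text
clock: 2.75
tcp_pos: [0.4505, 0.3434, 0.0239]
eef_rot: [-0.001, 0.718, 0.696, 0.003]
force: [0.3, 0.5, -0.6]
opening: 0.0601
```

```bash
python3 -c "
from h import *
go(-.107,.056,.02,0)
d=snap('top','top2.png'); go(-.107,.056,.02,0)
cv2.imwrite('pics/crop2.png',cv2.resize(d['img'][170:360,110:310],None,fx=3,fy=3,interpolation=cv2.INTER_CUBIC))"
```

```text
t 2.75 tcp lane [[-0.1061  0.0776]] 0.0239 zax [ 0.003  0.005 -1.   ] F [ 0.3  0.5 -0.6]
tool delta mm [-21.6  -1.    3.8] yaw 0.002
t 2.8 tcp lane [[-0.1058  0.077 ]] 0.024 zax [ 0.003  0.004 -1.   ] F [-0.9 -0.6  0.2]
tool delta mm [-21.   -1.3   3.9] yaw 0.002
```

View pics/crop2.png

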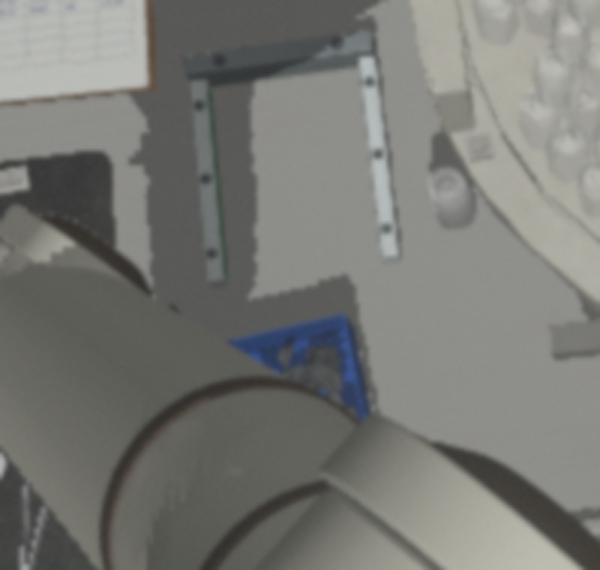

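The arm hides part of the bin, but its far-right corner at about (226,275) hasn't moved. Next is a gentle sideways push.

Emit:
apply_moves:
  motion:
    - {"x": -3,"y": 0,"z": 1,"yaw": 0}
    - {"x": -3,"y": 0,"z": 1,"yaw": 0}
    - {"x": -3,"y": 0,"z": 0,"yaw": 0}
    - {"x": -3,"y": 0,"z": 0,"yaw": 0}
    - {"x": -3,"y": 0,"z": 0,"yaw": 0}
    - {"x": -2,"y": 0,"z": 0,"yaw": 0}
    - {"x": 0,"y": 0,"z": 0,"yaw": 0}

```text
clock: 3.5
tcp_pos: [0.4517, 0.3264, 0.0229]
eef_rot: [-0.001, 0.718, 0.697, 0.005]
force: [-0.4, 0.1, -0.1]
opening: 0.0599
```

```bash
cat >> h.py <<'E'
def edgefit(d,name):
    # far edge and right edge of the bin rim from top picture
    im=d['img'].astype(int); b,r=im[...,0],im[...,2]; m=(b-r>40)
    roi=np.zeros_like(m); roi[150:370,150:270]=m[150:370,150:270]
    n,lab,st,_=cv2.connectedComponentsWithStats(roi.astype(np.uint8)); k=1+np.argmax(st[1:,4]); return lab==k
E
python3 - <<'E'
from h import *
d=snap('top','top3.png'); go(-.107,.056,.02,0)
m=edgefit(d,0); v,u=np.where(m); print(u.min(),u.max(),v.min(),v.max())
L=lane(ray(d,np.c_[u,v],.05)); print('max x',np.percentile(L[:,0],99.5),'min y',np.percentile(L[:,1],.5), L[:,0].min())
# right edge: per row max u ; far edge: per col min v
R=np.array([(u[v==i].max()+.5,i) for i in range(v.min()+4,v.max()-4)]); LR=lane(ray(d,R,.05)); 
F=np.array([(j,v[u==j].min()-.5) for j in range(u.min()+4,u.max()-6)]); LF=lane(ray(d,F,.05))
print('right',LR.round(4)[::3].tolist()); print('far',LF.round(4)[::3].tolist())
E
```

```text
t 3.55 tcp lane [[-0.1043  0.0607]] 0.0229 zax [ 0.006  0.008 -1.   ] F [-0.  -0.  -0.2]
tool delta mm [-4.7 -2.7  2.9] yaw 0.002
201 233 276 299
max x -0.045587146206077525 min y -0.040981979400292946 -0.09353429952410089
right [[-0.0544, -0.0399], [-0.0605, -0.0392], [-0.0669, -0.0405], [-0.073, -0.0399], [-0.0793, -0.0412]]
far [[-0.0458, 0.0108], [-0.0467, 0.0048], [-0.0455, -0.0014], [-0.0464, -0.0074], [-0.0453, -0.0136], [-0.0462, -0.0195], [-0.045, -0.0257], [-0.0459, -0.0317]]
```

Emit:
apply_moves:
  motion:
    - {"x": -2,"y": 0,"z": 0,"yaw": 0}
    - {"x": -2,"y": 0,"z": 0,"yaw": 0}
    - {"x": -1,"y": 0,"z": 0,"yaw": 0}
    - {"x": 0,"y": 0,"z": 0,"yaw": 0}

```text
clock: 3.95
tcp_pos: [0.4516, 0.3217, 0.0229]
eef_rot: [-0.001, 0.717, 0.697, 0.005]
force: [0.2, 0.7, -0.4]
opening: 0.06
```

```bash
cat >> h.py <<'E'
def meas(fn):
    d=snap('top',fn); m=edgefit(d,0); v,u=np.where(m)
    R=np.array([(u[v==i].max()+.5,i) for i in range(v.min()+6,v.max()-4)]); LR=lane(ray(d,R,.05))
    F=np.array([(j,v[u==j].min()-.5) for j in range(u.min()+4,u.max()-6)]); LF=lane(ray(d,F,.05))
    kr=np.polyfit(LR[:,0],LR[:,1],1); kf=np.polyfit(LF[:,1],LF[:,0],1)
    print('right: slope %.3f mean y %.4f'%(kr[0],LR[:,1].mean()),'xspan',np.ptp(LR[:,0]).round(3),'far: yaw %.3f x %.4f'%(-kf[0],LF[:,0].mean())); return d,m
E
python3 - <<'E'
from h import *
go(-.107,.056,.02,0); meas('top4.png'); go(-.107,.056,.02,0)
E
```

```text
t 3.95 tcp lane [[-0.1042  0.056 ]] 0.0229 zax [ 0.007  0.009 -1.   ] F [ 0.2  0.7 -0.4]
tool delta mm [ 0.  -2.8  2.9] yaw 0.003
right: slope 0.014 mean y -0.0448 xspan 0.021 far: yaw -0.005 x -0.0472
t 4.0 tcp lane [[-0.1043  0.056 ]] 0.0229 zax [ 0.007  0.008 -1.   ] F [ 0.1  0.6 -0.6]
tool delta mm [ 0.  -2.7  2.9] yaw 0.003
```

Emit:
apply_moves:
  motion:
    - {"x": 10,"y": 0,"z": 0,"yaw": 0}
    - {"x": 15,"y": 0,"z": 0,"yaw": 0}
    - {"x": 15,"y": 0,"z": -10,"yaw": 0}
    - {"x": 0,"y": 0,"z": -30,"yaw": 0}
    - {"x": 0,"y": 0,"z": -40,"yaw": 0}
    - {"x": 20,"y": -15,"z": -40,"yaw": -0.145}
    - {"x": 35,"y": -25,"z": -10,"yaw": -0.145}
    - {"x": 35,"y": -25,"z": 0,"yaw": -0.145}
    - {"x": 35,"y": -25,"z": 0,"yaw": -0.145}
    - {"x": 35,"y": -25,"z": 0,"yaw": -0.145}
    - {"x": 35,"y": -25,"z": 0,"yaw": -0.145}
    - {"x": 0,"y": 0,"z": 0,"yaw": -0.145}
  hand: 36

```text
clock: 5.2
tcp_pos: [0.2445, 0.508, 0.1609]
eef_rot: [0.0, 0.271, 0.963, 0.008]
force: [0.8, 0.1, -0.2]
opening: 0.036
```

```bash
python3 - <<'E'
from h import *
go(-.215,0,.1,np.pi/2); d,m=meas('top5.png')
P=ray(d,binquad(d),0.05); L=lane(P).astype(np.float32); print(cv2.minAreaRect(L),L.min(0),L.max(0))
cv2.imwrite('pics/crop5.png',cv2.resize(d['img'][170:360,110:310],None,fx=3,fy=3,interpolation=cv2.INTER_CUBIC))
E
```

```text
t 5.2 tcp lane [[-0.3172  0.2356]] 0.1609 zax [ 0.005  0.015 -1.   ] F [ 0.8  0.1 -0.2]
tool delta mm [-205.5 -155.3   57.6] yaw -0.517
right: slope -0.005 mean y -0.0451 xspan 0.109 far: yaw -0.012 x -0.0477
((-0.10911021381616592, -0.0014372095465660095), (0.12253323197364807, 0.08704427629709244), 0.08298345655202866) [-0.17042354 -0.04503347] [-0.04781168  0.04200428]
```

View pics/crop5.png

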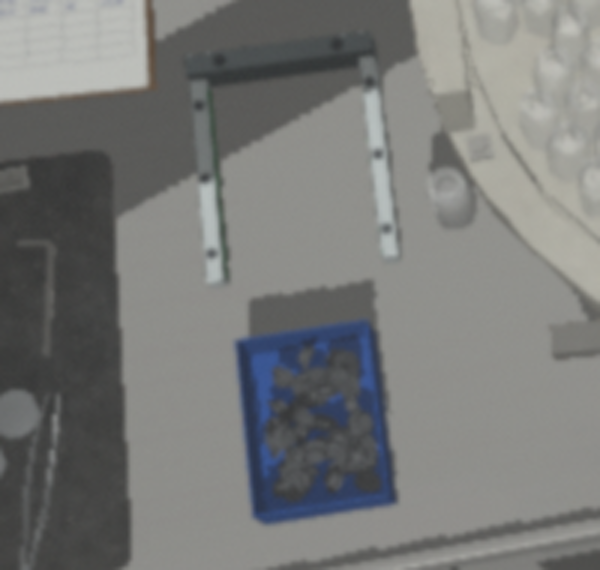

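The bin is now square and centred in front of the lane: yaw is about 0, its centre is at y ≈ -1 mm and its far end at x ≈ -48 mm. Next I'll go behind it.

Emit:
apply_moves:
  motion:
    - {"x": 0,"y": 0,"z": 0,"yaw": -0.13}
    - {"x": 0,"y": 0,"z": 0,"yaw": -0.13}
    - {"x": 0,"y": 0,"z": 0,"yaw": -0.13}
    - {"x": 0,"y": 0,"z": 0,"yaw": -0.127}

```text
clock: 5.65
tcp_pos: [0.2476, 0.51, 0.1613]
eef_rot: [0.004, 0.011, 1.0, 0.008]
force: [0.1, 0.3, -0.5]
opening: 0.0359
```

```bash
python3 - <<'E'
from h import *
go(-.22,0,.13,np.pi/2)
E
```

```text
t 5.65 tcp lane [[-0.3142  0.2377]] 0.1613 zax [ 0.007  0.015 -1.   ] F [ 0.1  0.3 -0.5]
tool delta mm [ -91.4 -239.1   28.2] yaw 0.011
```

Emit:
apply_moves:
  motion:
    - {"x": -10,"y": -40,"z": 0,"yaw": 0.011}
    - {"x": -16,"y": -40,"z": 0,"yaw": 0}
    - {"x": -16,"y": -40,"z": 0,"yaw": 0}
    - {"x": -16,"y": -40,"z": 0,"yaw": 0}
    - {"x": -16,"y": -40,"z": 0,"yaw": 0}
    - {"x": -12,"y": -36,"z": 0,"yaw": 0}
    - {"x": 0,"y": 0,"z": 0,"yaw": 0}

```text
clock: 6.35
tcp_pos: [0.3305, 0.2669, 0.1574]
eef_rot: [0.002, 0.028, 1.0, 0.01]
force: [-1.0, 0.3, -0.6]
opening: 0.0363
```

```bash
python3 - <<'E'
from h import *
go(-.21,-.001,.027,np.pi/2)
E
```

```text
t 6.35 tcp lane [[-0.2236 -0.0027]] 0.1574 zax [ 0.006  0.02  -1.   ] F [-1.   0.3 -0.6]
tool delta mm [-12.9  -0.6 130.4] yaw -0.024
```

Emit:
apply_moves:
  motion:
    - {"x": -3,"y": 0,"z": 30,"yaw": -0.024}
    - {"x": -3,"y": 0,"z": 30,"yaw": 0}
    - {"x": -3,"y": 0,"z": 30,"yaw": 0}
    - {"x": -2,"y": 0,"z": 25,"yaw": 0}
    - {"x": 0,"y": 0,"z": 10,"yaw": 0}
    - {"x": 0,"y": 0,"z": 0,"yaw": 0}

```text
clock: 6.95
tcp_pos: [0.3505, 0.2736, 0.0312]
eef_rot: [0.007, 0.027, 1.0, 0.013]
force: [-0.7, 0.2, 0.2]
opening: 0.0359
```

```bash
python3 - <<'E'
from h import *
go(-.18,-.001,.027,np.pi/2); meas('top6.png')
E
```

```text
t 6.95 tcp lane [[-0.2038  0.0047]] 0.0312 zax [ 0.014  0.025 -1.   ] F [-0.7  0.2  0.2]
tool delta mm [-23.8  -5.3   4.4] yaw -0.023
right: slope -0.769 mean y 0.0149 xspan 0.021 far: yaw -0.806 x -0.0548
```

Emit:
apply_moves:
  motion:
    - {"x": -2,"y": -3,"z": 1,"yaw": -0.02}
    - {"x": -2,"y": -2,"z": 1,"yaw": -0.01}
    - {"x": -2,"y": 0,"z": 0,"yaw": 0}
    - {"x": 0,"y": 0,"z": 0,"yaw": 0}

```text
clock: 7.4
tcp_pos: [0.3594, 0.2703, 0.0332]
eef_rot: [0.01, 0.011, 1.0, 0.015]
force: [-0.9, -0.2, -0.4]
opening: 0.0361
```

```bash
python3 - <<'E'
from h import *
go(-.18,-.001,.027,np.pi/2); snap('wrist','w2.png')
E
```

```text
t 7.4 tcp lane [[-0.1948  0.0017]] 0.0332 zax [ 0.021  0.029 -0.999] F [-0.9 -0.2 -0.4]
tool delta mm [-14.6  -3.    6.4] yaw 0.009
```

View pics/w2.png

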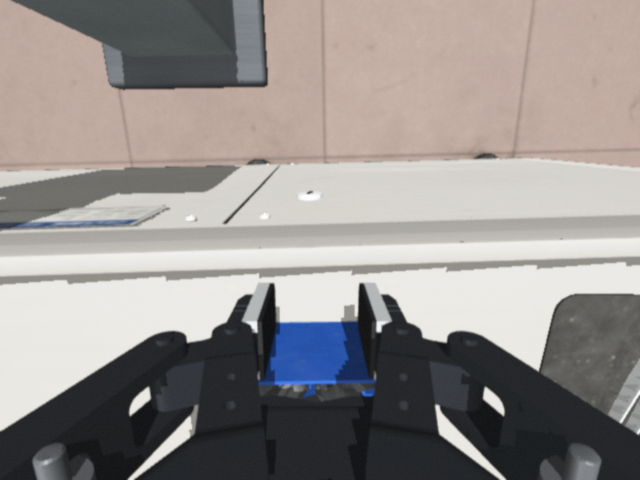

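The bin's rear wall shows between the fingers at columns 270–370, centred on them and not yet touched. I'll lower slightly and start pushing.

Emit:
apply_moves:
  motion:
    - {"x": -1,"y": -2,"z": 4,"yaw": 0.005}
    - {"x": -2,"y": -2,"z": 4,"yaw": 0.004}
    - {"x": -3,"y": 0,"z": 1,"yaw": 0}
    - {"x": -3,"y": 0,"z": 0,"yaw": 0}

```text
clock: 7.85
tcp_pos: [0.3689, 0.2658, 0.0239]
eef_rot: [0.01, 0.016, 1.0, 0.015]
force: [-0.0, -0.3, -0.1]
opening: 0.0358
```

```bash
python3 - <<'E'
from h import *
go(-.14,-.001,.027,np.pi/2)
E
```

```text
t 7.85 tcp lane [[-0.1851 -0.0025]] 0.0239 zax [ 0.021  0.029 -0.999] F [-0.  -0.3 -0.1]
tool delta mm [-45.1   1.7  -2.1] yaw -0.001
```

Emit:
apply_moves:
  motion:
    - {"x": -4,"y": 0.5,"z": -1,"yaw": 0}
    - {"x": -4,"y": 0.5,"z": -1,"yaw": 0}
    - {"x": -5,"y": 0.5,"z": 0,"yaw": 0}
    - {"x": -5,"y": 0,"z": 0,"yaw": 0}
    - {"x": -5,"y": 0,"z": 0,"yaw": 0}
    - {"x": -5,"y": 0,"z": 0,"yaw": 0}

```text
clock: 8.45
tcp_pos: [0.3975, 0.266, 0.026]
eef_rot: [0.009, 0.016, 1.0, 0.014]
force: [-0.7, 0.3, -0.8]
opening: 0.0358
```

```bash
cat >> h.py <<'E'
def meas2(fn):
    d=snap('top',fn); m=edgefit(d,0); v,u=np.where(m); L=lane(ray(d,np.c_[u,v],.05))
    mx=L[:,0].max(); f=[]
    for lo in np.arange(-.06,.06,.004):
        s=(L[:,1]>=lo)&(L[:,1]<lo+.004)
        if s.sum()>2: f.append((lo+.002,L[s,0].max()))
    r=[]
    for lo in np.arange(mx-.12,mx-.004,.004):
        s=(L[:,0]>=lo)&(L[:,0]<lo+.004)
        if s.sum()>2: r.append((lo+.002,L[s,1].min(),L[s,1].max()))
    print('far(y,x)',(np.array(f)*1000).round(1).tolist()); print('sides(x,ymin,ymax)',(np.array(r)*1000).round(1).tolist()[-10:]); return d
E
python3 - <<'E'
from h import *
go(-.14,-.001,.027,np.pi/2); meas2('top7.png')
E
```

```text
t 8.45 tcp lane [[-0.1566 -0.0014]] 0.026 zax [ 0.018  0.027 -0.999] F [-0.7  0.3 -0.8]
tool delta mm [-16.6   0.4  -0.7] yaw 0.0
far(y,x) [[-42.0, -42.0], [-38.0, -39.7], [-34.0, -40.8], [-30.0, -40.2]]
sides(x,ymin,ymax) [[-65.7, -41.8, -37.8], [-61.7, -42.0, -38.0], [-57.7, -42.4, -38.5], [-53.7, -41.1, -37.1], [-49.7, -41.3, -37.4], [-45.7, -42.0, -33.8]]
```

```bash
python3 - <<'E'
from h import *
t=cv2.imread('pics/top7.png'); a=cv2.resize(t[170:360,130:310],None,fx=2.2,fy=2.2,interpolation=cv2.INTER_CUBIC)
w=snap('wrist','w3.png')['img'][230:,150:500]; s=cams.get_image('scene')['img'][150:330,100:420]
a=cv2.resize(a,(396,418)); w=cv2.resize(w,(400,286))
s=cv2.resize(s,(400,225)); c=np.zeros((520,800,3),np.uint8); c[:418,:396]=a; c[:286,400:]=w; c[290:515,400:]=s; cv2.imwrite('pics/c7.png',c)
E
```

```text
(no output)
```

View pics/c7.png

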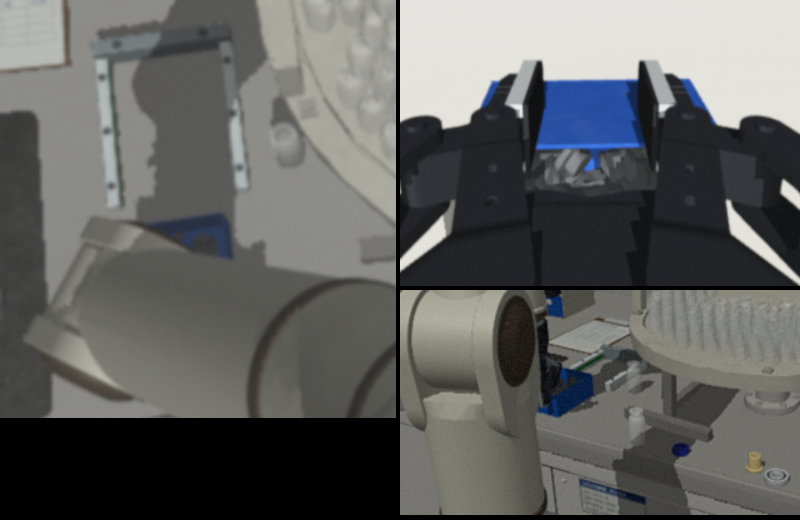

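```bash
python3 - <<'E'
from h import *
d=cams.get_image('top'); im=d['img'].astype(int)
print(lane(ray(d,[[233.6,267.7]],.05)))
print((im[...,0]-im[...,2])[258:282,228]); print((im[...,0]-im[...,2])[275,220:245])
b,g,r=[im[...,i] for i in range(3)]
ratio=b/(r+1.); print(ratio[258:282,228].round(1))
E
```

```text
[[-0.03014994 -0.04888813]]
[-2 -2 -1 -2 -2 -3 -3  2 15 24 24 26 24 29 37 43 45 45 44 38 30 22 16 17]
[29 30 29 27 34 38 41 43 45 45 44 40 35 29 17  3 -2 -4 -4 -5 -4 -3 -3 -4
 -4]
[1.  1.  1.  1.  1.  1.  1.  1.  1.2 1.5 1.5 1.6 1.5 1.7 1.8 1.9 1.9 1.9
 1.9 1.7 1.6 1.4 1.3 1.3]
```

The bin is in shadow, so my threshold was wrong. I'll switch to a blue/red ratio.

```bash
sed -i 's/m=(b-r>40)/m=(b>1.3*(r+1))/' h.py; python3 - <<'E'
from h import *
meas2('top8.png'); meas('top8b.png')
E
```

```text
far(y,x) [[-46.0, -32.3], [-42.0, -27.6], [-38.0, -27.0], [-34.0, -26.4], [-30.0, -25.8], [-26.0, -25.5], [-22.0, -26.7], [-18.0, -26.1], [-14.0, -25.5], [-10.0, -26.9], [-6.0, -26.3], [-2.0, -25.7], [2.0, -25.4], [6.0, -26.6], [10.0, -26.0], [14.0, -25.4], [18.0, -26.9], [22.0, -26.3]]
sides(x,ymin,ymax) [[-67.4, -47.5, -37.6], [-63.4, -46.2, -34.0], [-59.4, -46.6, -34.3], [-55.4, -47.1, -36.7], [-51.4, -47.3, -7.1], [-47.4, -47.6, -5.1], [-43.4, -46.2, -5.5], [-39.4, -46.7, 6.1], [-35.4, -47.2, 11.6], [-31.4, -45.4, 15.4]]
right: slope 0.051 mean y -0.0477 xspan 0.017 far: yaw -0.005 x -0.0253
```

The bin's far end is at x ≈ -26 mm, square, with its centre about 1.5 mm right. I'll keep pushing.

Emit:
apply_moves:
  motion:
    - {"x": -5,"y": 0,"z": 0,"yaw": 0}
    - {"x": -5,"y": 0,"z": 0,"yaw": 0}
    - {"x": -5,"y": 0,"z": 0,"yaw": 0}
    - {"x": -5,"y": 0,"z": 0,"yaw": 0}
    - {"x": -5,"y": 0,"z": 0,"yaw": 0}
    - {"x": 0,"y": 0,"z": 0,"yaw": 0}

```text
clock: 9.35
tcp_pos: [0.4232, 0.2651, 0.0263]
eef_rot: [0.008, 0.015, 1.0, 0.014]
force: [0.2, -0.9, -0.8]
opening: 0.0359
```

```bash
python3 - <<'E'
from h import *
go(-.08,-.001,.027,np.pi/2);meas2('top9.png'); meas('top9b.png')
E
```

```text
t 9.35 tcp lane [[-0.1308 -0.0015]] 0.0263 zax [ 0.017  0.027 -0.999] F [ 0.2 -0.9 -0.8]
tool delta mm [-50.8   0.5   0.2] yaw 0.001
far(y,x) [[-46.0, -4.8], [-42.0, -2.1], [-38.0, -1.5], [-34.0, -0.9], [-30.0, -0.6], [-26.0, -1.8], [-22.0, -1.2], [-18.0, -0.9], [-14.0, -2.4], [-10.0, -1.8], [-6.0, -1.2], [-2.0, -0.9], [2.0, -2.0]]
sides(x,ymin,ymax) [[-30.6, -47.6, -37.6], [-26.6, -47.8, -35.8], [-22.6, -46.5, -32.3], [-18.6, -47.0, -10.4], [-14.6, -47.4, -8.6], [-10.6, -45.9, -3.0], [-6.6, -44.3, -1.2]]
right: slope -0.111 mean y -0.0480 xspan 0.004 far: yaw 0.005 x -0.0005
```

Emit:
apply_moves:
  motion:
    - {"x": -5,"y": 0.2,"z": 0,"yaw": 0}
    - {"x": -5,"y": 0.2,"z": 0,"yaw": 0}
    - {"x": -5,"y": 0.2,"z": 0,"yaw": 0}
    - {"x": -5,"y": 0,"z": 0,"yaw": 0}
    - {"x": -5,"y": 0,"z": 0,"yaw": 0}
    - {"x": -5,"y": 0,"z": 0,"yaw": 0}
    - {"x": -5,"y": 0,"z": 0,"yaw": 0}
    - {"x": -5,"y": 0,"z": 0,"yaw": 0}
    - {"x": -5,"y": 0,"z": 0,"yaw": 0}
    - {"x": 0,"y": 0,"z": 0,"yaw": 0}

```text
clock: 10.45
tcp_pos: [0.4709, 0.2638, 0.0266]
eef_rot: [0.008, 0.015, 1.0, 0.013]
force: [0.0, 1.1, 0.3]
opening: 0.0359
```

```bash
python3 - <<'E'
from h import *
go(-.03,-.001,.027,np.pi/2);d=meas2('top10.png')
E
```

```text
t 10.45 tcp lane [[-0.0831 -0.0013]] 0.0266 zax [ 0.015  0.026 -1.   ] F [0.  1.1 0.3]
tool delta mm [-53.1   0.2   0.4] yaw 0.002
far(y,x) [[-46.0, 40.1], [-42.0, 44.9], [-38.0, 45.6], [-34.0, 46.2], [-30.0, 46.8], [-26.0, 47.1], [-22.0, 45.9]]
sides(x,ymin,ymax) [[37.1, -44.9, -38.8], [41.1, -45.1, -26.8]]
```

Emit:
apply_moves:
  motion:
    - {"x": -5,"y": 0.2,"z": 0,"yaw": 0}
    - {"x": -5,"y": 0,"z": 0,"yaw": 0}
    - {"x": -5,"y": 0,"z": 0,"yaw": 0}
    - {"x": -5,"y": 0,"z": 0,"yaw": 0}
    - {"x": -5,"y": 0,"z": 0,"yaw": 0}
    - {"x": -5,"y": 0,"z": 0,"yaw": 0}
    - {"x": -5,"y": 0,"z": 0,"yaw": 0}
    - {"x": -5,"y": 0,"z": 0,"yaw": 0}
    - {"x": -5,"y": 0,"z": 0,"yaw": 0}
    - {"x": 0,"y": 0,"z": 0,"yaw": 0}

```text
clock: 11.5
tcp_pos: [0.519, 0.2624, 0.027]
eef_rot: [0.007, 0.015, 1.0, 0.013]
force: [-0.4, 0.9, -0.1]
opening: 0.0357
```

```bash
python3 - <<'E'
from h import *
go(.01,-.001,.027,np.pi/2);d=meas2('top11.png')
w=snap('wrist','w4.png')['img'][200:]; t=cv2.resize(d['img'][150:340,130:310],None,fx=2.8,fy=2.8,interpolation=cv2.INTER_CUBIC)[:560]
c=np.zeros((540,800,3),np.uint8); c[:532,:504]=t[:532,:504]; c[:130,504:]=cv2.resize(w,(296,130)); c[140:540,504:]=cv2.resize(d['img'][150:350,160:308],(296,400)); 
cv2.imwrite('pics/c11.png',c)
E
```

```text
t 11.5 tcp lane [[-0.0349 -0.0011]] 0.027 zax [ 0.014  0.025 -1.   ] F [-0.4  0.9 -0.1]
tool delta mm [-44.9   0.    0.6] yaw 0.002Traceback (most recent call last):
  File "<stdin>", line 2, in <module>
  File "h.py", line 58, in meas2
    d=snap('top',fn); m=edgefit(d,0); v,u=np.where(m); L=lane(ray(d,np.c_[u,v],.05))
                        ~~~~~~~^^^^^
  File "h.py", line 50, in edgefit
    n,lab,st,_=cv2.connectedComponentsWithStats(roi.astype(np.uint8)); k=1+np.argmax(st[1:,4]); return lab==k
                                                                           ~~~~~~~~~^^^^^^^^^^
    return _wrapfunc(a, 'argmax', axis=axis, out=out, **kwds)
    return bound(*args, **kwds)
ValueError: attempt to get argmax of an empty sequence
```

The arm now hides the bin from the top camera, so I'll look from the wrist and scene cameras.

```bash
python3 - <<'E'
from h import *
w=snap('wrist','w4.png')['img'][200:]; t=cv2.imread('pics/top11.png')[150:340,130:310]; s=snap('scene','s4.png')['img'][150:300,150:350]
c=np.zeros((600,800,3),np.uint8); c[:300,:686][:, :]=cv2.resize(w,(686,300)); c[300:600,:284]=cv2.resize(t,(284,300)); c[300:600,300:700]=cv2.resize(s,(400,300)); 
cv2.imwrite('pics/c11.png',c)
E
```

```text
(no output)
```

View pics/c11.png

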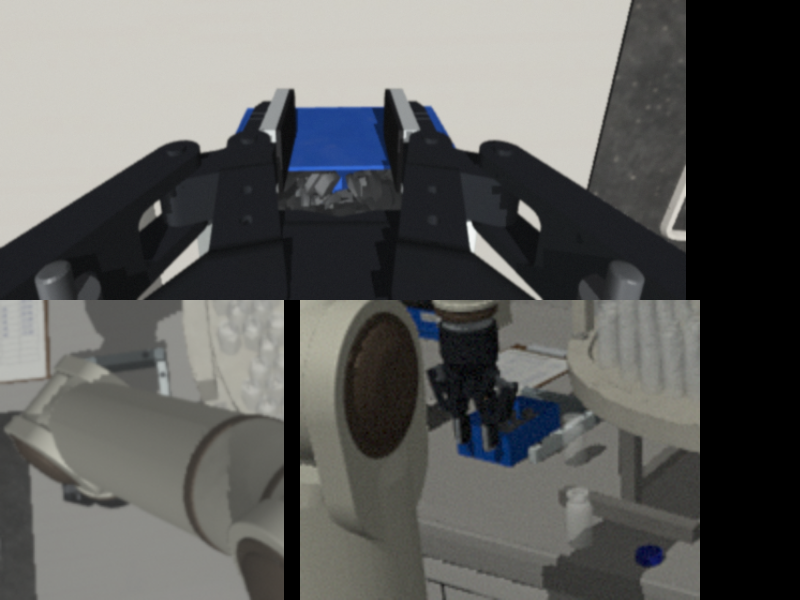

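The wrist view shows the bin's rear wall flush and square across both fingers. Before going on I'll check the arm's clearance to the turntable.

View pics/s4.png

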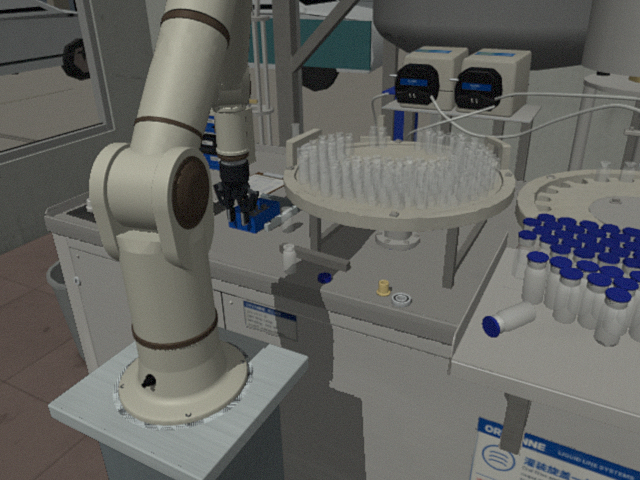

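The arm stands well clear of and above the turntable.

Emit:
apply_moves:
  motion:
    - {"x": -5,"y": 0,"z": 0,"yaw": 0}
    - {"x": -5,"y": 0,"z": 0,"yaw": 0}
    - {"x": -5,"y": 0,"z": 0,"yaw": 0}
    - {"x": -5,"y": 0,"z": 0,"yaw": 0}
    - {"x": -5,"y": 0,"z": 0,"yaw": 0}
    - {"x": -5,"y": 0,"z": 0,"yaw": 0}
    - {"x": -5,"y": 0,"z": 0,"yaw": 0}
    - {"x": -4,"y": 0,"z": 0,"yaw": 0}
    - {"x": 0,"y": 0,"z": 0,"yaw": 0}

```text
clock: 12.55
tcp_pos: [0.5593, 0.2614, 0.0272]
eef_rot: [0.006, 0.014, 1.0, 0.012]
force: [-0.5, 0.2, 0.2]
opening: 0.0358
```

```bash
python3 - <<'E'
from h import *
go(.019,-.001,.027,np.pi/2)
E
```

```text
t 12.55 tcp lane [[ 0.0053 -0.0009]] 0.0272 zax [ 0.012  0.025 -1.   ] F [-0.5  0.2  0.2]
tool delta mm [-13.7  -0.2   0.3] yaw 0.003
```

Emit:
apply_moves:
  motion:
    - {"x": -3,"y": 0,"z": 0,"yaw": 0}
    - {"x": -3,"y": 0,"z": 0,"yaw": 0.003}
    - {"x": -3,"y": 0,"z": 0,"yaw": 0}
    - {"x": -2,"y": 0,"z": 0,"yaw": 0}

```text
clock: 12.95
tcp_pos: [0.5702, 0.2611, 0.0272]
eef_rot: [0.005, 0.016, 1.0, 0.012]
force: [-0.7, 0.2, 0.6]
opening: 0.0359
```

Emit:
apply_moves:
  motion:
    - {"x": -1.5,"y": 0,"z": 0,"yaw": 0}
    - {"x": -1.5,"y": 0,"z": 0,"yaw": 0}

```text
clock: 13.15
tcp_pos: [0.5734, 0.261, 0.0272]
eef_rot: [0.005, 0.016, 1.0, 0.012]
force: [-2.1, 0.4, -0.3]
opening: 0.036
```

Emit:
apply_moves:
  motion:
    - {"x": -1.5,"y": 0,"z": 0,"yaw": 0}

```text
clock: 13.25
tcp_pos: [0.5746, 0.261, 0.0271]
eef_rot: [0.005, 0.016, 1.0, 0.012]
force: [-6.2, 0.0, 3.0]
opening: 0.0361
```

Emit:
apply_moves:
  motion:
    - {"x": -1,"y": 0,"z": 0,"yaw": 0}

```text
clock: 13.35
tcp_pos: [0.5745, 0.261, 0.0271]
eef_rot: [0.004, 0.016, 1.0, 0.012]
force: [-5.3, -0.4, 3.7]
opening: 0.0363
```

Emit:
apply_moves:
  motion:
    - {"x": 4,"y": 0,"z": 0,"yaw": 0}
    - {"x": 8,"y": 0,"z": 0,"yaw": 0}
    - {"x": 15,"y": 0,"z": 0,"yaw": 0}
    - {"x": 30,"y": 0,"z": 0,"yaw": 0}
    - {"x": 30,"y": 0,"z": -10,"yaw": 0}
    - {"x": 10,"y": 0,"z": -30,"yaw": 0}
    - {"x": 0,"y": 0,"z": -40,"yaw": 0}
    - {"x": 0,"y": 20,"z": -40,"yaw": 0}
    - {"x": 20,"y": 40,"z": -20,"yaw": 0}
    - {"x": 25,"y": 40,"z": 0,"yaw": 0}
    - {"x": 25,"y": 40,"z": 0,"yaw": 0}
    - {"x": 25,"y": 40,"z": 0,"yaw": 0}

```text
clock: 14.55
tcp_pos: [0.3901, 0.4413, 0.1765]
eef_rot: [0.013, 0.025, 1.0, 0.013]
force: [0.5, -0.2, 0.1]
opening: 0.0358
```

Emit:
apply_moves:
  motion:
    - {"x": 25,"y": 40,"z": 0,"yaw": 0}
    - {"x": 25,"y": 40,"z": 0,"yaw": 0}
    - {"x": 0,"y": 0,"z": 0,"yaw": 0}

```text
clock: 14.85
tcp_pos: [0.3356, 0.5344, 0.1799]
eef_rot: [0.014, 0.021, 1.0, 0.018]
force: [-0.1, -0.3, -0.7]
opening: 0.036
```

```bash
python3 - <<'E'
from h import *
go(.019,-.001,.027,np.pi/2); d=meas2('top12.png'); meas('top12b.png')
L=lane(ray(d,binquad(d),0.05)).astype(np.float32); print(cv2.minAreaRect(L),L.min(0),L.max(0))
cv2.imwrite('pics/crop12.png',cv2.resize(d['img'][170:350,140:320],None,fx=3.3,fy=3.3,interpolation=cv2.INTER_CUBIC))
E
```

```text
t 14.85 tcp lane [[-0.227   0.2648]] 0.1799 zax [ 0.028  0.036 -0.999] F [-0.1 -0.3 -0.7]
tool delta mm [-244.3 -269.2  149.7] yaw -0.009
far(y,x) [[-46.0, 151.2], [-42.0, 151.8], [-38.0, 152.4], [-34.0, 152.7], [-30.0, 151.1], [-26.0, 151.7], [-22.0, 152.3], [-18.0, 152.7], [-14.0, 151.4], [-10.0, 152.0], [-6.0, 152.3], [-2.0, 151.0], [2.0, 151.3], [6.0, 151.9], [10.0, 152.2], [14.0, 150.9], [18.0, 151.6], [22.0, 151.9], [26.0, 150.6], [30.0, 151.2], [34.0, 151.8], [38.0, 152.4], [42.0, 150.5], [46.0, 150.8]]
sides(x,ymin,ymax) [[110.7, -46.7, 45.6], [114.7, -46.9, 45.4], [118.7, -47.4, 46.9], [122.7, -45.8, 46.8], [126.7, -46.3, 46.4], [130.7, -46.8, 46.0], [134.7, -47.0, 45.8], [138.7, -47.2, 45.4], [142.7, -45.6, 45.0], [146.7, -44.0, 44.7]]
right: slope -0.006 mean y -0.0474 xspan 0.118 far: yaw -0.006 x 0.1524
((0.08560007065534592, -6.257370114326477e-05), (0.130718395113945, 0.09039104729890823), 0.27053484320640564) [ 0.02039426 -0.04554516] [0.15109976 0.04495159]
```

View pics/crop12.png

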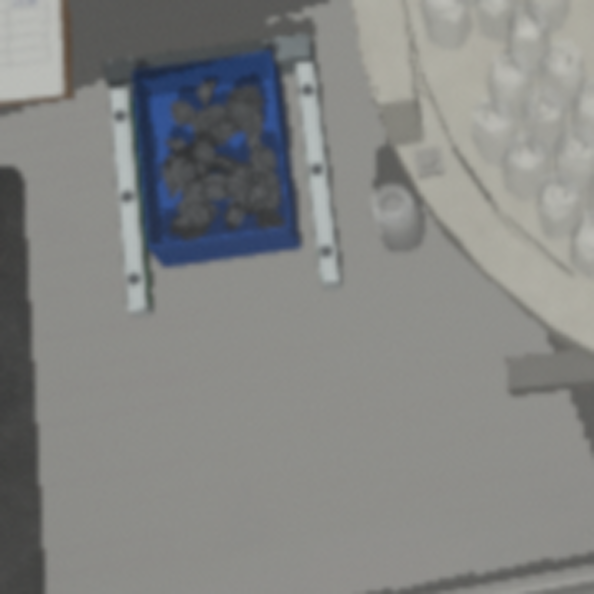

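The bin is seated against the stop, square and centred between the rails. The arm is clear, so I'm handing in.

```bash
python3 -c "
from h import *
print(workorder.hand_in())"
```

```text
the job is handed in; nothing more can be done
None
```

The front blue bin is in the lane, seated against the stop bar, and the job was handed in at about 15 s of the 64 s allowed. I squared and centred it with one sideways push on its left wall. Then I pushed it down the lane from behind with two fingers held above rail height.

**Last top-camera check, with the arm withdrawn:**
- **Seating:** the bin's far edge is at x ≈ 0.151–0.152, against 0.150 for the stop face, which is within calibration. On reaching the stop, the push force rose to about 6 N.
- **Squareness:** yaw is about -0.006 rad.
- **Centring:** the bin's sides are at about -46 and +46 mm, with the rails at ±55 mm. The smallest side gap I measured on the way in was about 7–8 mm, on the right.
- **Loose parts:** the vial beside the lane looks unmoved. I didn't re-measure the other small parts, but the arm never went near them.

**Checks that failed or disagreed:**
- **Misreading in shadow:** one colour threshold failed when the bin was in the arm's shadow and gave a false position. I fixed it before relying on it.
- **Hidden section:** from about 50 mm in until it was seated, the arm hid the bin from the top camera. I relied on a wrist and scene view partway, then on arm position and force readings.
- **Wrist camera offset:** an early wrist picture placed the left rail 6–10 mm away from where the top camera did, so I used the top camera.

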